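Find the loose jar cap in the spice box

TASK

Three jar caps sit in a row on the floor of the wooden spice box, in under its roof; they look the same, but two are screwed down and one has come loose. Feel which one gives, take it out and set it down, right way up (mouth down) as it lay, on top of the box's roof, and let go. Leave the mug and the kitchen timer where they stand.

Things in the scene. Friction and masses are not known exactly. Their poses are not given: they have to be found in the camera images.
- spice_box: wooden box fixed to the worktop, 226 mm deep (its x, towards the robot's left), 388 mm wide (y); origin under its centre on the worktop. Stands on 9 mm feet; walls and floor 8 mm: inner floor at z = 17 mm, inner back face at x = 105 mm, inner sides at y = -186 and +186 mm. Front and side walls up to z = 54 mm; the rear 70 mm has taller walls and a roof, open to the front (-x, the sink side)
- roof (a point): centre of the flat top of the box's roof; axes as the box's, z up. Roof 70 mm deep (x), 394 mm wide, 10 mm thick, its top 149 mm above the worktop, its front edge 43 mm behind the box's origin. The caps stand in under it: a gripper reaches them leaning 35 to 45 degrees from vertical, tips pointing down and to +x of the box
- row (a point): point on the box's inner floor at the middle of the row of caps, 52 mm behind the box's origin; axes as the box's. The caps lie near y = -78, 0 and +78 mm in this frame, each off by up to 6 mm in x and 5 mm in y
- cap_a: one of three alike-looking round grey jar caps, 40 mm across, 16 mm high, mouth down on the box's floor. Origin: centre of its underside, z up; its yaw means nothing. Two of the three are screwed down and do not give at all; one is loose (20 to 45 g) and slides or lifts freely. Neither looks nor place tell which
- cap_b: one of three alike-looking round grey jar caps, 40 mm across, 16 mm high, mouth down on the box's floor. Origin: centre of its underside, z up; its yaw means nothing. Two of the three are screwed down and do not give at all; one is loose (20 to 45 g) and slides or lifts freely. Neither looks nor place tell which
- cap_c: one of three alike-looking round grey jar caps, 40 mm across, 16 mm high, mouth down on the box's floor. Origin: centre of its underside, z up; its yaw means nothing. Two of the three are screwed down and do not give at all; one is loose (20 to 45 g) and slides or lifts freely. Neither looks nor place tell which
- mug: cream mug, 92 mm across with a handle, 95 mm high, on the black hob, left of the box; bystander. Origin at the middle of its underside
- timer: round cream kitchen timer, 58 mm across, 42 mm high, on the hob at the front left; bystander. Origin at the centre of its underside

How it is judged:
At the end, for the whole second after the job is handed in: The loose cap rests, released, on the roof of the box: its underside within 4 mm below and 6 mm above the roof's top, mouth down and level within 0.15 rad, at rest (under 20 mm/s), its centre within 33 mm front to back and 185 mm sideways of the roof's centre (((x of cap_a in the frame of roof between -0.033 and 0.033 m and y of cap_a in the frame of roof between -0.185 and 0.185 m and z of cap_a in the frame of roof between -0.004 and 0.006 m and angle between cap_a's own z axis and vertical below 0.15 rad and linear speed of cap_a below 0.02 m/s) or (x of cap_b in the frame of roof between -0.033 and 0.033 m and y of cap_b in the frame of roof between -0.185 and 0.185 m and z of cap_b in the frame of roof between -0.004 and 0.006 m and angle between cap_b's own z axis and vertical below 0.15 rad and linear speed of cap_b below 0.02 m/s) or (x of cap_c in the frame of roof between -0.033 and 0.033 m and y of cap_c in the frame of roof between -0.185 and 0.185 m and z of cap_c in the frame of roof between -0.004 and 0.006 m and angle between cap_c's own z axis and vertical below 0.15 rad and linear speed of cap_c below 0.02 m/s))); the robot touches nothing.
It fails at once if the mug or the timer is shifted by more than 30 mm (distance of any of mug, timer from where it was at the start of the episode above 0.03 m).
It also fails if it takes over 51 s, if anything falls off the work surface, if the arm or the gripper's body presses on something with over 40 N, if the wrist force passes 120 N, or if a joint passes its speed limit or range.

ROBOT

A 6-joint arm with a two-finger parallel gripper is mounted at the origin on a cart in front of the work surface, level with it; the furniture and walls round the work are solid. World frame = base frame: x ahead of the robot, y to its left, z up, the work surface at z = 0. Lengths are in m, angles in rad, forces in N, time in s.
With the tool pointing down it reaches from about 0.225 to 0.875 m from the base axis. Payload 3.4 kg.
Tool frame: the origin (TCP) lies on the centre line of the jaws, within the pads' length; the fingertips stand 17 mm ahead of it and the grasp point (between the pads) lies 2 mm behind it; z points along the fingers, y is the line along which they close (so a half turn about z gives the same grasp; the last joint's range is limited). The gripper opens to 85 mm and grips with 20 to 120 N. Pads are 22 mm wide; open, the fingers measure 114 mm over their backs; the gripper's body (76 mm by 85 mm) begins 54 mm behind the grasp point. The pads swing forward as they close: fully open they stand 13 mm farther back than shut.
Start: joints at [-1.439, 0.276, 1.505, -0, 1.361, -0.121], TCP at [0.144, -0.557, 0.248] pointing down, gripper open.
Joint ranges: [-2.89, 2.89], [-0.75, 2.08], [0.22, 2.7], [-1.18, 4.32], [0.11, 2.71], [-2.7, 2.7]. Speed limits (rad/s): [2.57, 2.57, 3.14, 3.14, 3.14, 3.14].

INTERFACE

Orientations are given as a unit quaternion [w, x, y, z].
In Python, from rig import manip gives the robot as it stands.
- The arm moves only by the tool move_arm, never from a script. Its argument "steps" is one flat list of numbers, 7 for each row, row after row: the turn, a rotation vector about the world's x, y, z normalised to -1 to 1, where 1 is 360 degrees, then the shift along the world's x, y, z normalised to -1 to 1, where 1 is 1 m, then the opening, from -1 (shut) to 1 (fully open). A call has exactly 10 rows; each row is the pose to reach, as a shift and turn from the pose commanded when the call began, turning the shorter way round; what a row does not reach only later rows make up. A row lasts 1/10 s, in which the tool goes at most 50 mm and 8.59 degrees, less where a joint would pass 70% of its speed; a pose out of reach is approached as far as the arm can. A call with a number of a shift or a turn outside -1 to 1 is refused whole. A call with a gripper value outside its range is refused whole. The fingers move at their own pace and stop on an object; "squeeze" is the grip in N (left out, the last holds). Time passes only in rows, so rows that repeat a pose let the fingers close, or fill a call up. It gives the time, the measured TCP pose, the force, the opening and the grip force at its end, in the units of the state.
- manip.get_state(): the state, without advancing time (a new reading comes with each control period).
- manip.get_image(name): name is "scene" or "side" or "wrist"; returns a dict with "pixels" (420x560x3 uint8, blue, green, red), "fx", "fy", "cx", "cy" (pixels), "R" (3x3) and "t" (3): a world point X has camera coordinates R X + t. Camera axes: x right, y down, z forward; pixel columns grow to the right and rows downward; lengths in m; the calibration is good to about 2 mm. A picture is of the moment at which its call begins. There is no depth.
- manip.sign_off(): hands the job in; it is judged then, once.
The state is a dict: "clock": time; "qpos": joint angles; "qd": joint speeds; "effort": joint torques, N m; "position": TCP position; "ee_rot": TCP orientation; "contact_force": force on the tool from outside, world axes, zero at the start; "moment": the same for the moment, N m; "width": finger opening in m; "gripper_force": force on a finger pad.
Only numpy, scipy, OpenCV 4.12 (cv2) and the standard library are available. Lean on these libraries where they do the work, as an engineer would, in place of code of your own. Each camera call takes 0.05 s, during which the arm holds its last target. There are 200 camera calls.

## Working session

There is one attempt and no reset: what is moved stays moved. The work goes in short steps, Python scripts to look and compute and a tool call to move; the robot and the scene stay as the last step left them, time stands still between calls to the robot, and variables do not carry over. Pictures are saved under pics/ and viewed, at most 10 in all, crops included, and the job is handed in when it is done.

Besides the shell and the picture viewer there is one more tool, called after "Emit:" as a command line: name --argument value ..., lists and objects as JSON in quotes. move_arm: Moves the arm, as the interface text tells. Scaled input: -1 to 1 covers 1 m each way for a shift and 360 degrees each way for a turn. Its arguments: {"type":"object","properties":{"steps":{"type":"array"},"squeeze":{"type":"number"}},"required":["steps"]}

```bash
ls; mkdir -p pics; python3 - <<'E'
from rig import manip
import cv2,pickle,numpy as np
np.set_printoptions(precision=4,suppress=True)
s=manip.get_state();print(s)
d={}
for n in ["scene","side","wrist"]:
    m=manip.get_image(n);d[n]=m;print(n,m['fx'],m['cx'],m['cy'],m['R'].tolist() if hasattr(m['R'],'tolist') else m['R'],m['t'])
    cv2.imwrite(f'pics/{n}0.png',m['pixels'])
pickle.dump(d,open('cam0.pkl','wb'))
a=np.hstack([cv2.resize(d[n]['pixels'],(400,300)) for n in ["scene","side"]])
b=cv2.resize(d['wrist']['pixels'],(400,300));b=np.hstack([b,b*0]);cv2.imwrite('pics/all0.png',np.vstack([a,b]))
E
```

```text
pics
{'clock': 0.0, 'qpos': array([-1.439 ,  0.2766,  1.5061,  0.    ,  1.3607, -0.121 ]), 'qd': array([-0.0008, -0.0001,  0.0007,  0.0007,  0.0008, -0.0001]), 'effort': array([  0.0003, -41.6779, -24.5805,   0.    ,   0.0111,   0.    ]), 'position': array([ 0.1437, -0.5562,  0.2475]), 'ee_rot': array([-0.0009,  0.992 ,  0.126 ,  0.    ]), 'contact_force': array([0.1968, 0.3744, 0.3093]), 'moment': array([0.0381, 0.0281, 0.013 ]), 'gripper_force': 0.0, 'width': 0.08537829360478183}
scene 512.4803995432152 272.678835653269 220.08107310775685 [[0.9998961799573736, 0.005427703829542319, -0.013348008757500581], [-0.006655643853569201, -0.6476357807937021, -0.7619209918624282], [-0.01278012955904546, 0.7619307287850193, -0.6475324183557014]] [-0.5288  0.3008  0.7843]
side 432.7121720073167 283.3030566102722 213.86602166230082 [[-0.5205641271669107, -0.85345086496972, -0.02519147850740807], [-0.3345496653384758, 0.2310267922899048, -0.9136208965791834], [0.7855504509125218, -0.46717046388515815, -0.405785961739018]] [0.5183 0.2206 0.6374]
wrist 312.8586078128135 280.32235860639804 212.45232719247707 [[0.24982837531447089, -0.9682894786540697, -0.0011262395677092735], [-0.9322679926294171, -0.240848446565263, 0.26994150422974655], [-0.2616527714480594, -0.06638909033065372, -0.9628760646514273]] [-0.5754 -0.0351  0.3792]
```

View pics/all0.png

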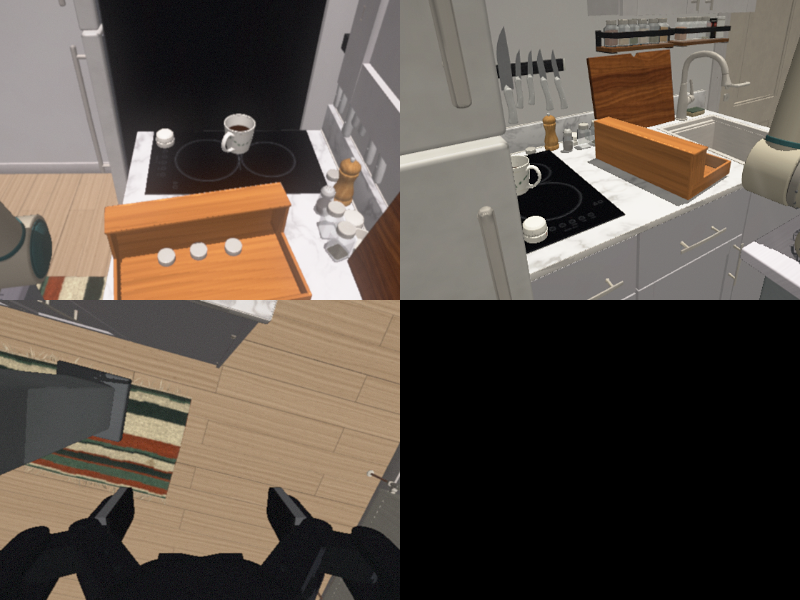

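The scene picture shows the box bottom centre, three caps at about (166,257), (199,251) and (234,247) in the 400-wide tile, and the mug and timer behind it on the hob. I'll enlarge it.

```bash
python3 - <<'E'
import cv2
m=cv2.imread('pics/scene0.png')[240:420,140:440]
m=cv2.resize(m,None,fx=2.6,fy=2.6,interpolation=cv2.INTER_CUBIC)
cv2.imwrite('pics/c0.png',m);print(m.shape)
E
```

```text
(468, 780, 3)
```

View pics/c0.png

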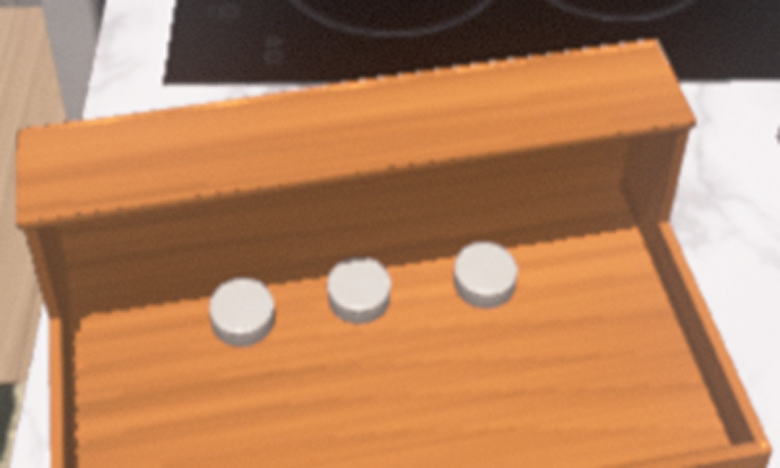

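The roof's corners are at crop (18,128), (658,40), (693,125) and (18,222). The cap tops are near (242,306), (359,287) and (486,271). I'll fit the box pose.

```bash
cat > h.py <<'E'
import pickle,numpy as np
from scipy.optimize import least_squares
from scipy.spatial.transform import Rotation as Ro
np.set_printoptions(precision=4,suppress=True)
def proj(c,X):
    p=np.asarray(X)@np.array(c['R']).T+np.array(c['t']); return np.c_[c['fx']*p[:,0]/p[:,2]+c['cx'],c['fy']*p[:,1]/p[:,2]+c['cy']]
def ray(c,u,z):
    R=np.array(c['R']);t=np.array(c['t']);o=-R.T@t;d=R.T@np.array([(u[0]-c['cx'])/c['fx'],(u[1]-c['cy'])/c['fy'],1]);return o+d*(z-o[2])/d[2]
def box(p,X):
    return Ro.from_euler('z',p[2]).apply(X)+np.array([p[0],p[1],0])
E
python3 - <<'E'
from h import *
c=pickle.load(open('cam0.pkl','rb'))['scene']
px=lambda u:(np.array(u)+.5)/2.6+np.array([140,240])-.5
X=np.array([[113,197,149],[113,-197,149],[105,-186,17],[105,186,17],[43,-197,139],[43,197,139],[-113,-194,54]])/1000.
U=px([[18,128],[658,40],[640,230],[77,316],[693,127],[18,224],[767,445]])
f=lambda p:(proj(c,box(p,X))-U).ravel()
r=least_squares(f,[.5,.3,1.57],loss='soft_l1')
print(r.x,np.degrees(r.x[2]));print(f(r.x).reshape(-1,2))
Y=X.copy();Y[4:6,2]=.149;g=lambda p:(proj(c,box(p,Y))-U).ravel();q=least_squares(g,[.5,.3,1.57],loss='soft_l1');print(q.x,q.cost,r.cost)
print('px nominal', (proj(c,box(r.x,np.array([[.052,y,.033] for y in(.078,0,-.078)])))-[140,240])*2.6)
for u in [(242,306),(359,287),(486,271)]:
    w=ray(c,px(u),.033);b=Ro.from_euler('z',-r.x[2]).apply(w-[r.x[0],r.x[1],0]);print(w,b*1000)
np.save('box.npy',r.x)
E
```

```text
[0.5514 0.0518 1.7531] 100.44645254340328
[[ -0.6384  -1.428 ]
 [  0.2293  -1.7616]
 [ -7.5155 -17.2945]
 [ -3.1105 -18.008 ]
 [  1.9907   0.809 ]
 [  0.0901   2.2564]
 [  3.5044   1.2603]]
[0.5523 0.0479 1.752 ] 49.95764844534729 50.42862087074457
px nominal [[242.2947 295.7079]
 [366.0906 276.1887]
 [487.0139 257.1224]]
[0.465  0.0819 0.033 ] [45.2598 79.4778 33.    ]
[0.537  0.0955 0.033 ] [45.5862  6.2236 33.    ]
[0.6167 0.1072 0.033 ] [ 42.5536 -74.3352  33.    ]
```

```bash
python3 - <<'E'
from h import *
c=pickle.load(open('cam0.pkl','rb'))['scene']
px=lambda u:(np.array(u)+.5)/2.6+np.array([140,240])-.5
X=np.array([[113,197,149],[113,-197,149],[43,-197,139],[43,197,139],[-113,-194,54]])/1000.
U=px([[18,128],[658,40],[693,127],[18,226],[767,445]])
for zf in(.139,.149):
  X[2:4,2]=zf
  f=lambda p:(proj(c,box(p,X))-U).ravel()
  r=least_squares(f,[.5,.3,1.57],loss='soft_l1')
  print(zf,r.x,np.degrees(r.x[2]),r.cost);print(f(r.x).reshape(-1,2))
  for u in [(242,306),(359,287),(486,271)]:
    w=ray(c,px(u),.033);b=Ro.from_euler('z',-r.x[2]).apply(w-[r.x[0],r.x[1],0]);print(w,b*1000)
  if zf==.139: np.save('box.npy',r.x)
  pts=[[x,y,z] for x,z in((43,17),(105,17),(113,149),(43,149),(43,139)) for y in(-186,186)]
  if zf==.139:
    import cv2
    m=cv2.imread('pics/scene0.png')[240:420,140:440];m=cv2.resize(m,None,fx=2.6,fy=2.6)
    o=(proj(c,box(r.x,np.array(pts)/1000))-[140,240])*2.6
    for i in range(0,len(o),2): cv2.line(m,tuple(map(int,o[i])),tuple(map(int,o[i+1])),(255,0,50*i),1)
    cv2.imwrite('pics/ov.png',m)
E
```

```text
0.139 [0.5499 0.0536 1.7504] 100.28811634590961 6.030259094448915
[[-1.1292 -2.5739]
 [-0.5332 -2.3065]
 [ 1.044   0.2045]
 [-0.57    0.1899]
 [ 2.1443  0.4865]]
[0.465  0.0819 0.033 ] [43.0597 78.5216 33.    ]
[0.537  0.0955 0.033 ] [43.5885  5.2686 33.    ]
[0.6167 0.1072 0.033 ] [ 40.7786 -75.2983  33.    ]
0.149 [0.5508 0.0494 1.7566] 100.64676836252653 11.156108032384795
[[-1.5735  0.1551]
 [-0.2248 -0.9584]
 [ 2.7298 -2.7454]
 [-1.9536 -1.1232]
 [ 3.6031  2.403 ]]
[0.465  0.0819 0.033 ] [47.8545 78.3357 33.    ]
[0.537  0.0955 0.033 ] [47.9248  5.0809 33.    ]
[0.6167 0.1072 0.033 ] [ 44.6105 -75.4669  33.    ]
```

View pics/ov.png

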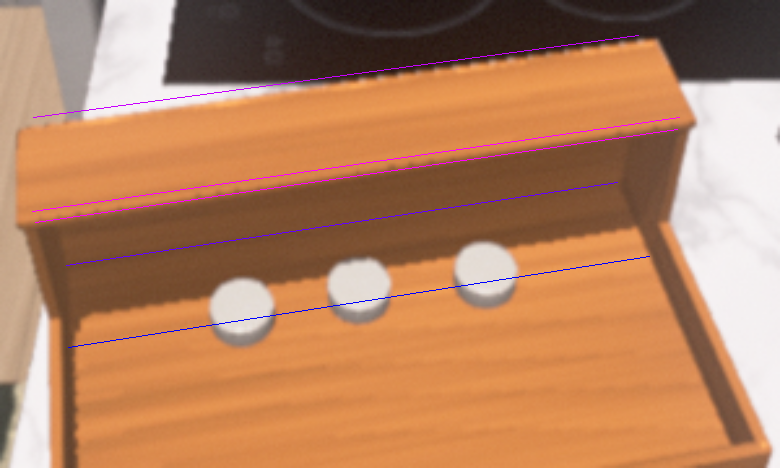

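The overlay fits the roof to about 2 px, with a residual box y uncertainty of about 4 mm. The dark/bright line on the floor is a shadow. Next I'll plan the staging pose, leaning 40°.

```bash
cat >> h.py <<'E'
yaw=np.radians(100.4);lean=np.radians(40)
e1=np.array([np.cos(yaw),np.sin(yaw),0]);e2=np.array([-np.sin(yaw),np.cos(yaw),0])
tz=np.sin(lean)*e1-np.cos(lean)*np.array([0,0,1]);ty=-e2;RT=np.c_[np.cross(ty,tz),ty,tz]
CAP={'A':np.array([.465,.082]),'B':np.array([.537,.0955]),'C':np.array([.6167,.1072])}
def grasp(c,dx=.005,h=.026): return np.r_[c,h]+dx*e1-.017*tz
def delta(goal,s,R=RT):
    q=np.array(s['ee_rot']);R0=Ro.from_quat(q[[1,2,3,0]])
    rv=(Ro.from_matrix(R)*R0.inv()).as_rotvec()/(2*np.pi)
    return np.round(rv,4),np.round(goal-np.array(s['position']),4)
E
python3 - <<'E'
from h import *
from rig import manip
s=manip.get_state()
g=grasp(CAP['A']);print(g,tz,delta(g-.12*tz,s))
E
```

```text
[0.4661 0.0762 0.039 ] [-0.116   0.6322 -0.766 ] (array([ 0.1025, -0.0658,  0.228 ]), array([ 0.3362,  0.5566, -0.1167]))
```

Emit:
move_arm --steps '[0.005,-0.003,0.011,0.012,0.02,0.03,1,0.01,-0.006,0.022,0.03,0.05,0.05,1,0.015,-0.01,0.034,0.047,0.078,0.07,1,0.02,-0.013,0.045,0.065,0.107,0.09,0.41,0.025,-0.016,0.057,0.082,0.135,0.1,0.41,0.03,-0.02,0.068,0.1,0.165,0.1,0.41,0.035,-0.023,0.08,0.118,0.195,0.1,0.41,0.041,-0.026,0.091,0.135,0.223,0.1,0.41,0.046,-0.03,0.102,0.152,0.252,0.1,0.41,0.051,-0.033,0.114,0.17,0.28,0.1,0.41]' --squeeze 20

```text
clock: 1.15
position: [0.3141, -0.2755, 0.3482]
ee_rot: [-0.142, 0.867, 0.462, 0.12]
contact_force: [-0.3, 0.1, 0.6]
width: 0.0601
gripper_force: 0.0
```

```bash
cat > d.py <<'E'
import sys
from h import *
from rig import manip
s=manip.get_state();print(s['clock'],s['position'],s['qpos'],s['contact_force'],s['moment'],s['width'],s['gripper_force'])
k=sys.argv[1];b=float(sys.argv[2])
print(delta(grasp(CAP[k])-b*tz,s))
E
python3 d.py A .12
```

```text
1.15 [ 0.3141 -0.2755  0.3482] [-1.0888  0.1147  1.5288  0.2416  1.786  -0.4807] [-0.2855  0.1493  0.5505] [-0.1937  0.0607  0.0265] 0.06011818873957929 0.0
(array([ 0.0512, -0.0324,  0.1139]), array([ 0.1659,  0.2758, -0.2172]))
```

Emit:
move_arm --steps '[0.005,-0.003,0.011,0.012,0.022,-0.005,0.41,0.01,-0.006,0.022,0.03,0.05,-0.02,0.41,0.015,-0.01,0.034,0.047,0.08,-0.04,0.41,0.02,-0.013,0.045,0.065,0.11,-0.065,0.41,0.025,-0.016,0.057,0.083,0.14,-0.09,0.41,0.03,-0.02,0.068,0.1,0.17,-0.12,0.41,0.035,-0.023,0.08,0.12,0.2,-0.15,0.41,0.041,-0.026,0.091,0.138,0.23,-0.175,0.41,0.046,-0.029,0.102,0.154,0.256,-0.2,0.41,0.051,-0.032,0.114,0.166,0.276,-0.217,0.41]'

```text
clock: 2.15
position: [0.4797, 0.0009, 0.1296]
ee_rot: [-0.264, 0.601, 0.722, 0.217]
contact_force: [-0.4, 0.2, 0.2]
width: 0.0602
gripper_force: 0.0
```

```bash
python3 d.py A .06; python3 - <<'E'
from h import *
from rig import manip
import cv2
d={n:manip.get_image(n) for n in('wrist','side','scene')}
pickle.dump(d,open('cam1.pkl','wb'))
for n in d: cv2.imwrite(f'pics/{n}1.png',d[n]['pixels'])
for k in CAP: print(k,proj(d['wrist'],[np.r_[CAP[k],.033]]))
E
```

```text
2.15 [0.4797 0.0009 0.1296] [-0.5197  0.4421  1.8024  0.5166  1.4176 -0.9209] [-0.4036  0.2198  0.2444] [-0.3632 -0.0127  0.0165] 0.060182892235802116 0.0
(array([ 0.0003, -0.0005, -0.0003]), array([-0.0067,  0.0373, -0.0446]))
A [[280.9483 207.4261]]
B [[368.2705 207.1571]]
C [[465.2369 210.3183]]
```

View pics/wrist1.png

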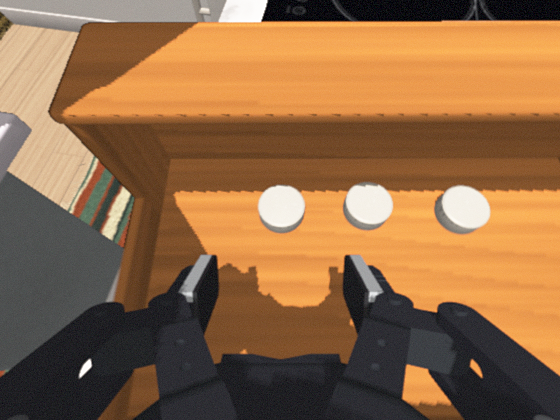

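The wrist view puts the caps at (281,207), (368,204) and (463,208), which matches the predictions within 3 px. I'll advance on the left cap.

Emit:
move_arm --steps '[0,0,0,-0.001,0.006,-0.007,0.41,0,0,0,-0.003,0.016,-0.02,0.41,0,0,0,-0.005,0.028,-0.034,0.41,0,0,0,-0.007,0.04,-0.048,0.41,0,0,0,-0.01,0.052,-0.062,0.41,0,0,0,-0.011,0.06,-0.073,0.41,0,0,0,-0.012,0.067,-0.081,0.41,0,0,0,-0.013,0.072,-0.086,0.41,0,0,0,-0.013,0.074,-0.089,0.41,0,0,0,-0.013,0.075,-0.09,0.41]'

```text
clock: 3.3
position: [0.467, 0.0742, 0.0413]
ee_rot: [-0.262, 0.603, 0.722, 0.217]
contact_force: [-0.3, 0.2, 0.1]
width: 0.0603
gripper_force: 0.0
```

```bash
python3 d.py A 0; python3 - <<'E'
from h import *
from rig import manip
import cv2
c=pickle.load(open('cam1.pkl','rb'))['wrist']
for u in((280,23),(280,115)):
    w=ray(c,u,.149);print('roof edge',w,w@e1,w@e2)
m=manip.get_image('wrist')['pixels'];cv2.imwrite('pics/w2.png',m)
E
```

```text
3.3 [0.467  0.0742 0.0413] [-0.4096  0.5283  1.9665  0.6176  1.1617 -0.991 ] [-0.2959  0.2209  0.0994] [-0.3318 -0.0475 -0.0587] 0.060291660507053056 0.0
(array([ 0.0006, -0.0002,  0.0003]), array([-0.0009,  0.002 , -0.0022]))
roof edge [0.4528 0.1458 0.149 ] 0.06171726269633837 -0.4716501935900121
roof edge [0.4653 0.0782 0.149 ] -0.0070715539223600524 -0.47179552395763946
```

View pics/w2.png

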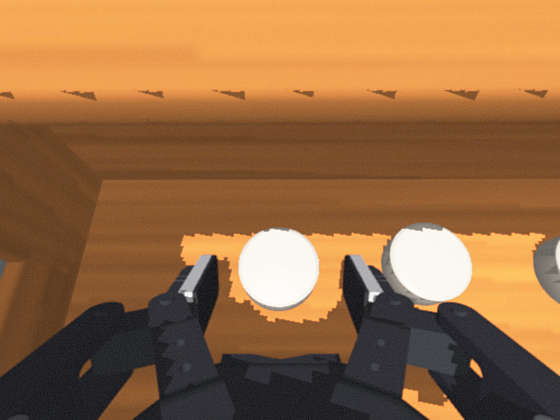

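The cap at (279,269) sits centred between the fingers. I'll move in the last 2 mm and close.

Emit:
move_arm --steps '[0,0,0,-0.001,0.001,-0.001,0.41,0,0,0,-0.001,0.002,-0.002,0.41,0,0,0,-0.001,0.003,-0.003,0.2,0,0,0,-0.001,0.003,-0.003,-0.1,0,0,0,-0.001,0.003,-0.003,-0.2,0,0,0,-0.001,0.003,-0.003,-0.3,0,0,0,-0.001,0.003,-0.003,-0.3,0,0,0,-0.001,0.003,-0.003,-0.3,0,0,0,-0.001,0.003,-0.003,-0.3,0,0,0,-0.001,0.003,-0.003,-0.3]' --squeeze 25

```text
clock: 4.35
position: [0.4659, 0.0772, 0.0385]
ee_rot: [-0.262, 0.603, 0.722, 0.217]
contact_force: [-1.4, -0.9, 3.3]
width: 0.0376
gripper_force: 25.3
```

```bash
python3 d.py A 0
```

```text
4.35 [0.4659 0.0772 0.0385] [-0.4052  0.5313  1.9729  0.6226  1.153  -0.9947] [-1.38   -0.8985  3.308 ] [-0.1134  0.0383  0.0986] 0.037619332783542674 25.273052386182826
(array([ 0.0005, -0.0003,  0.0003]), array([ 0.0002, -0.001 ,  0.0005]))
```

Now the feel test: pull about 5 mm toward the front.

Emit:
move_arm --steps '[0,0,0,0,-0.001,0,-0.3,0,0,0,0,-0.001,0,-0.3,0,0,0,0,-0.002,0,-0.3,0,0,0,0,-0.002,0,-0.3,0,0,0,0,-0.003,0,-0.3,0,0,0,0,-0.003,0,-0.3,0,0,0,0,-0.004,0,-0.3,0,0,0,0,-0.004,0,-0.3,0,0,0,0,-0.005,0,-0.3,0,0,0,0,-0.005,0,-0.3]'

```text
clock: 5.35
position: [0.4657, 0.0723, 0.0385]
ee_rot: [-0.262, 0.603, 0.722, 0.217]
contact_force: [-0.7, 2.3, 4.3]
width: 0.0375
gripper_force: 25.1
```

```bash
python3 d.py A 0
```

```text
5.35 [0.4657 0.0723 0.0385] [-0.414   0.5326  1.9699  0.6171  1.1578 -0.9981] [-0.7052  2.3126  4.3374] [0.4279 0.0722 0.0462] 0.037511775962755074 25.101944471534807
(array([ 0.0005, -0.0003,  0.0003]), array([0.0004, 0.0039, 0.0006]))
```

It moved 5 mm with only about 3 N and the width unchanged, so it looks loose. I'll lift to confirm.

Emit:
move_arm --steps '[0,0,0,0,0,0.001,-0.3,0,0,0,0,0,0.003,-0.3,0,0,0,0,0,0.005,-0.3,0,0,0,0,-0.001,0.007,-0.3,0,0,0,0,-0.002,0.009,-0.3,0,0,0,0,-0.003,0.011,-0.3,0,0,0,0,-0.004,0.013,-0.3,0,0,0,0,-0.005,0.015,-0.3,0,0,0,0,-0.005,0.015,-0.3,0,0,0,0,-0.005,0.015,-0.3]' --squeeze 35

```text
clock: 6.35
position: [0.4658, 0.0672, 0.0534]
ee_rot: [-0.262, 0.603, 0.722, 0.217]
contact_force: [0.2, 0.0, -0.6]
width: 0.0369
gripper_force: 35.0
```

```bash
python3 d.py A 0; python3 - <<'E'
from rig import manip
import cv2,numpy as np
m=manip.get_image('wrist')['pixels'];a=manip.get_image('scene')['pixels'][240:420,140:440]
a=cv2.resize(a,(400,240));b=cv2.resize(m,(400,300));b=np.vstack([b,np.zeros((60,400,3),'uint8')]);a=np.vstack([a,np.zeros((120,400,3),'uint8')])
cv2.imwrite('pics/w3.png',np.hstack([b,a]))
E
```

```text
6.35 [0.4658 0.0672 0.0534] [-0.4228  0.5098  1.9553  0.6029  1.191  -0.9796] [ 0.1991  0.0173 -0.5669] [-0.3142 -0.0982  0.0207] 0.03691324450583679 34.99297347385436
(array([ 0.0006, -0.0003,  0.0003]), array([ 0.0003,  0.009 , -0.0143]))
```

View pics/w3.png

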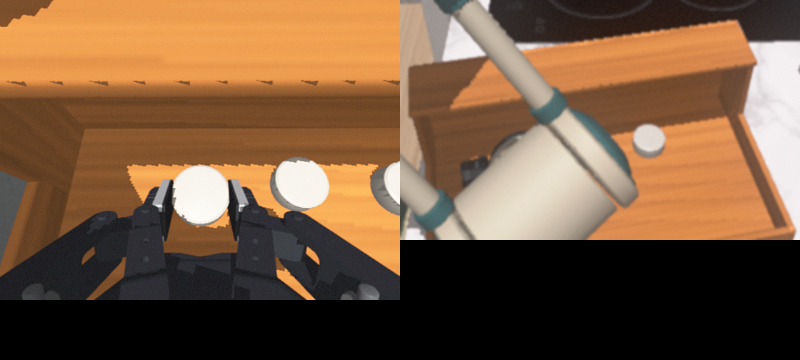

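The cap came up with the gripper: its tile position moved relative to its neighbour, and the force is near 0. I'll back it out and raise it.

Emit:
move_arm --steps '[0,0,0,0.001,-0.007,0.006,-0.3,0,0,0,0.003,-0.018,0.017,-0.3,0,0,0,0.006,-0.033,0.033,-0.3,0,0,0,0.009,-0.05,0.055,-0.3,0,0,0,0.012,-0.066,0.078,-0.3,0,0,0,0.014,-0.076,0.1,-0.3,0,0,0,0.014,-0.078,0.122,-0.3,0,0,0,0.014,-0.078,0.14,-0.3,0,0,0,0.014,-0.078,0.15,-0.3,0,0,0,0.014,-0.078,0.155,-0.3]'

```text
clock: 7.45
position: [0.4799, -0.0111, 0.2091]
ee_rot: [-0.261, 0.603, 0.722, 0.217]
contact_force: [-0.9, -0.1, -0.7]
width: 0.0368
gripper_force: 35.1
```

Emit:
move_arm --steps '[0,0,0,-0.001,0.006,0,-0.3,0,0,0,-0.003,0.018,0,-0.3,0,0,0,-0.006,0.034,0,-0.3,0,0,0,-0.01,0.052,0,-0.3,0,0,0,-0.013,0.07,-0.001,-0.3,0,0,0,-0.016,0.088,-0.003,-0.3,0,0,0,-0.019,0.102,-0.008,-0.3,0,0,0,-0.021,0.111,-0.014,-0.3,0,0,0,-0.021,0.116,-0.02,-0.3,0,0,0,-0.021,0.118,-0.023,-0.3]'

```text
clock: 8.45
position: [0.4586, 0.1077, 0.1845]
ee_rot: [-0.263, 0.603, 0.722, 0.217]
contact_force: [-0.6, -0.2, -0.9]
width: 0.0369
gripper_force: 35.1
```

```bash
python3 d.py A 0; python3 - <<'E'
from rig import manip
from h import *
import cv2,numpy as np
w=manip.get_image('wrist');m=w['pixels'];a=manip.get_image('side')['pixels']
p=manip.get_state()['position']
print('tcp e1',p@e1, 'row roof edges', [proj(w,[np.r_[x*e1[:2]-.4755*e2[:2],.149]]) for x in(-.007,.0625)])
a=a[140:300,240:480]
a=cv2.resize(a,(400,267));a=np.vstack([a,np.zeros((33,400,3),'uint8')]);b=cv2.resize(m,(400,300))
cv2.imwrite('pics/w4.png',np.hstack([b,a]))
E
```

```text
8.45 [0.4586 0.1077 0.1845] [-0.3551  0.3086  1.8549  0.5901  1.4139 -0.7611] [-0.5624 -0.1808 -0.8969] [-0.3696 -0.0753  0.0395] 0.03693661771493316 35.08147168206051
(array([ 0.0006, -0.0004,  0.0002]), array([ 0.0075, -0.0315, -0.1455]))
tcp e1 0.022589930672637547 row roof edges [array([[290.355 , 355.0773]]), array([[288.6721, 228.7626]])]
```

View pics/w4.png

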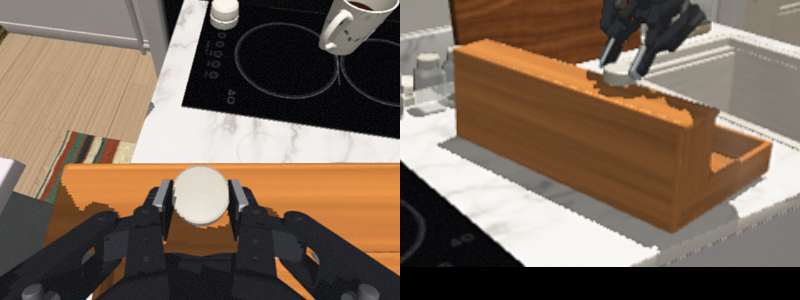

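The cap is held level above the roof, with its top centre at about (281,272) in the wrist image. The roof's back edge is at row 230, as predicted. I'll lower it, with the last millimetres felt by force.

Emit:
move_arm --steps '[0,0,0,0,0,-0.002,-0.3,0,0,0,0,0,-0.004,-0.3,0,0,0,0,0,-0.006,-0.3,0,0,0,0,0,-0.008,-0.3,0,0,0,0,0,-0.009,-0.3,0,0,0,0,0,-0.01,-0.3,0,0,0,0,0,-0.011,-0.3,0,0,0,0,0,-0.012,-0.3,0,0,0,0,0,-0.012,-0.3,0,0,0,0,0,-0.012,-0.3]'

```text
clock: 9.55
position: [0.4588, 0.1073, 0.1733]
ee_rot: [-0.262, 0.603, 0.722, 0.217]
contact_force: [-0.2, 0.4, 0.1]
width: 0.0372
gripper_force: 35.1
```

```bash
python3 d.py A 0; python3 - <<'E'
from rig import manip
from h import *
w=manip.get_image('wrist')
for z in(.165,.168): print('cap e1 vs roof .0275',ray(w,(281,272),z)@e1)
E
```

```text
9.55 [0.4588 0.1073 0.1733] [-0.356   0.3221  1.869   0.5929  1.3908 -0.7777] [-0.1702  0.3759  0.108 ] [-0.3616 -0.0128 -0.0507] 0.037169361012825815 35.08175214752555
(array([ 0.0005, -0.0003,  0.0003]), array([ 0.0073, -0.0311, -0.1343]))
cap e1 vs roof .0275 0.029226168736032156
cap e1 vs roof .0275 0.028515430809674325
```

Emit:
move_arm --steps '[0,0,0,0,0,-0.0005,-0.3,0,0,0,0,0,-0.001,-0.3,0,0,0,0,0,-0.0015,-0.3,0,0,0,0,0,-0.002,-0.3,0,0,0,0,0,-0.002,-0.3,0,0,0,0,0,-0.002,-0.3,0,0,0,0,0,-0.002,-0.3,0,0,0,0,0,-0.002,-0.3,0,0,0,0,0,-0.002,-0.3,0,0,0,0,0,-0.002,-0.3]'

```text
clock: 10.6
position: [0.4588, 0.1072, 0.1713]
ee_rot: [-0.262, 0.603, 0.722, 0.217]
contact_force: [-0.1, 0.5, 0.0]
width: 0.0368
gripper_force: 35.1
```

Emit:
move_arm --steps '[0,0,0,0,0,-0.0005,-0.3,0,0,0,0,0,-0.001,-0.3,0,0,0,0,0,-0.0015,-0.3,0,0,0,0,0,-0.0015,-0.3,0,0,0,0,0,-0.0015,-0.3,0,0,0,0,0,-0.0015,-0.3,0,0,0,0,0,-0.0015,-0.3,0,0,0,0,0,-0.0015,-0.3,0,0,0,0,0,-0.0015,-0.3,0,0,0,0,0,-0.0015,-0.3]'

```text
clock: 11.6
position: [0.4588, 0.1072, 0.1705]
ee_rot: [-0.262, 0.603, 0.722, 0.218]
contact_force: [-0.5, -3.3, 6.4]
width: 0.037
gripper_force: 35.7
```

Contact at 6 N, as predicted. I'll release slowly, then retreat along the tool axis.

Emit:
move_arm --steps '[0,0,0,0,0,0.0005,-0.1,0,0,0,0,0,0.0005,0,0,0,0,0,0,0.0005,0.1,0,0,0,0,0,0.0005,0.2,0,0,0,0,0,0.0005,0.3,0,0,0,0,0,0.0005,0.4,0,0,0,0,0,0.0005,0.4,0,0,0,0.001,-0.005,0.008,0.4,0,0,0,0.002,-0.013,0.017,0.4,0,0,0,0.004,-0.022,0.028,0.4]'

```text
clock: 12.6
position: [0.4629, 0.0846, 0.1987]
ee_rot: [-0.262, 0.603, 0.722, 0.217]
contact_force: [-0.1, -0.2, 1.4]
width: 0.0596
gripper_force: 0.0
```

Emit:
move_arm --steps '[0,0,0,0.002,-0.012,0.015,0.4,0,0,0,0.004,-0.025,0.03,0.4,0,0,0,0.007,-0.038,0.046,0.4,0,0,0,0.009,-0.05,0.06,0.4,0,0,0,0.011,-0.06,0.072,0.4,0,0,0,0.012,-0.066,0.08,0.4,0,0,0,0.013,-0.07,0.085,0.4,0,0,0,0.013,-0.07,0.085,0.4,0,0,0,0.013,-0.07,0.085,0.4,0,0,0,0.013,-0.07,0.085,0.4]'

```text
clock: 13.6
position: [0.4754, 0.0157, 0.2824]
ee_rot: [-0.263, 0.603, 0.721, 0.217]
contact_force: [0.8, -0.4, -0.0]
width: 0.0599
gripper_force: 0.0
```

```bash
python3 - <<'E'
from rig import manip
from h import *
import cv2
w=manip.get_image('wrist');m=w['pixels'];a=manip.get_image('side')['pixels'][140:300,240:480]
print(manip.get_state()['clock'],[proj(w,[np.r_[x*e1[:2]-.4755*e2[:2],.149]]) for x in(-.007,.0625)])
pickle.dump(w,open('w5.pkl','wb'))
a=cv2.resize(a,(400,267));a=np.vstack([a,np.zeros((33,400,3),'uint8')]);cv2.imwrite('pics/w5.png',np.hstack([cv2.resize(m,(400,300)),a]))
E
```

```text
13.7 [array([[286.1477, 242.8682]]), array([[285.5183, 177.5064]])]
```

View pics/w5.png

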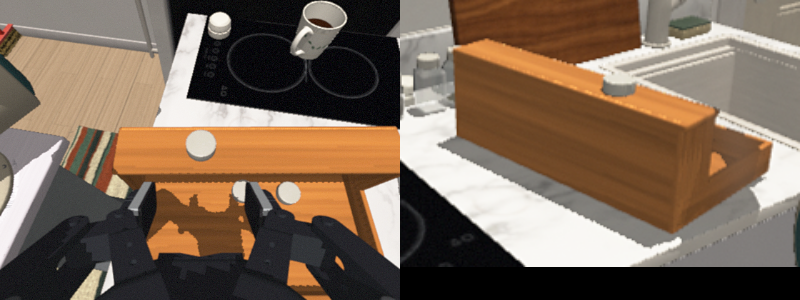

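The cap lies flat and near mid-depth on the roof (tile (201,145), roof edges at rows 127 and 173). The other two caps are still in the box, and the mug and timer haven't moved.

```bash
python3 -c "
from rig import manip
print(manip.sign_off())"
```

```text
the job is handed in; nothing more can be done
None
```

The left cap (nearest the robot) was the loose one: it is now released, mouth down, on top of the box's roof, the mug and timer were not touched, and the job was handed in at about 14 s; no verdict came back.

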